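# Take a microscope picture at the imaging control box

### The job

At the microscope's white control box, take a picture with the closed fingertips, pressing only: first rock the lamp switch fully over to its side with the green dot, then push the blue camera key fully down so that it stays down, and only then press the red capture key fully down for about half a second and let it come up again. Do not press the yellow erase key, press nothing out of turn, and do not lift, shift or knock over the bottle, the tin or the tube rack; finish clear of everything.

Things in the scene. Friction and masses are not known exactly. Their poses are not given: they have to be found in the camera images.
- console: White flat control box, 240 mm (x) by 190 mm (y) by 40 mm high, fixed to the table, with a small dark display strip along its far (+x) edge. Origin on the table, under the middle of its four control places; these lie at x = +-40 mm, y = +-40 mm in its frame, and the box spans x -95 to +145 mm, y -95 to +95 mm. Which control sits in which place changes.
- lamp_base: Fixed round black bezel of the lamp rocker switch, 68 mm in diameter and 10 mm high, on top of the box (bezel top 50 mm above the table). Origin at the centre of its underside, 40 mm above the table. Its +x axis points from the pivot towards the side with the green dot (the ON side); the pivot runs along its y axis through its centre, 53 mm above the table. Its yaw differs from the box's.
- lamp_on_half (a point): Middle of the top face of the ON half (18 mm green dot) of the white lamp rocker, 17 mm from the pivot; moves with the rocker. The rocker is a shallow V, each half 27 mm long (from the pivot) and 28 mm wide. When off, the ON half slopes up outward by 0.4 rad and its end is about 64 mm above the table; when fully on, the ON half lies level, 53 mm above the table, and the other half slopes up.
- lamp (a joint): Lamp rocker angle, rad: about 0 to 0.05 at the start (off), 0.4 = fully on (end stop). Stiff: turned by 0.03 N m (about 2 N pressed down in the middle of the half); no spring, stays where it is left.
- blue_key_top (a point): Blue camera key: cap 32 mm in diameter, standing 10 mm proud of a round black collar (48 mm in diameter, collar top 52 mm above the table). Its point lies at the centre of the cap's flat top; height 62 mm above the table when up. It has no spring: it is stiff (about 2.5 N) and stays as far down as it is pushed.
- blue_key (a joint): How far the blue key is down, m: 0 = up, 0.006 = fully down (end stop).
- red_key_top (a point): Red capture key: cap 32 mm in diameter, standing 10 mm proud of a round black collar (48 mm in diameter, collar top 52 mm above the table). Its point lies at the centre of the cap's flat top; height 62 mm above the table when up. Spring return; 1.2 N starts it, 4 N holds it fully down.
- red_key (a joint): How far the red key is down, m: 0 = up, 0.006 = fully down (end stop).
- yellow_key_top (a point): Yellow erase key, to be left alone: cap 32 mm in diameter, standing 10 mm proud of a round black collar (48 mm in diameter, collar top 52 mm above the table). Its point lies at the centre of the cap's flat top; height 62 mm above the table when up. Spring return as the red one.
- yellow_key (a joint): How far the yellow key is down, m: 0 = up, 0.006 = fully down.
- bottle: Loose amber glass bottle with black cap, 50 mm in diameter, 100 mm high, standing beside the box. Origin at the centre of its underside.
- tin: Loose white tin with a metal lid, 99 by 69 mm, 44 mm high, beside the box. Origin at the centre of its underside.
- rack: Loose white test-tube rack, 60 mm (x) by 171 mm (y), 52 mm high, with four capped tubes up to 80 mm high, beyond the far edge of the box. Origin at the centre of its underside.
There are look-alikes about, which are no part of the job. What is shaped like the rack but brown, purple or turquoise is not meant.

How it is judged:
By the outcome, as a careful person would: the job done as asked, in the order asked, and still so for the second after the job is handed in, with the robot touching nothing.
It also fails if it takes over 38 s, if anything falls off the work surface, if the arm or the gripper's body presses on something with over 40 N, if the wrist force passes 120 N, or if a joint passes its speed limit or range.

### The arm

A 6-joint arm with a two-finger parallel gripper is mounted at the origin on the work surface. World frame = base frame: x ahead of the robot, y to its left, z up, the work surface at z = 0. Lengths are in m, angles in rad, forces in N, time in s.
With the tool pointing down it reaches from about 0.35 to 0.975 m from the base axis. Payload 4.9 kg.
Tool frame: the origin (TCP) lies at the very end of the fingers, on their centre line; the grasp point (between the pads) lies 19 mm behind it; z points along the fingers, y is the line along which they close (so a half turn about z gives the same grasp; the last joint's range is limited). The gripper opens to 85 mm and grips with 20 to 120 N. Pads are 22 mm wide; open, the fingers measure 114 mm over their backs; the gripper's body (76 mm by 85 mm) begins 54 mm behind the grasp point. The pads swing forward as they close: fully open they stand 13 mm farther back than shut.
Start: joints at [-1.337, 0.053, 1.613, -0, 1.476, -0.119], TCP at [0.216, -0.586, 0.208] pointing down, gripper open.
Joint ranges: [-3.01, 3.01], [-1.01, 2.22], [0.06, 2.58], [-1.02, 4.17], [0.09, 2.62], [-3.14, 3.14]. Speed limits (rad/s): [2.57, 2.57, 3.14, 3.14, 3.14, 3.14].

### API

Orientations are given as a rotation vector (axis times angle).
In Python, from station import ctrl gives the robot as it stands. The module is installed in compiled form; this text tells all that it offers.
- The arm moves only by the tool jog_arm, never from a script. Its argument "steps" is a list of rows, each an object with "delta_rot": the turn, a rotation vector about the tool's x, y, z in degrees, a list of three; "linear": the shift along the tool's x, y, z in m, a list of three; "grip": the finger opening in m, from 0 to 0.0854. In form: [{"delta_rot": [rx, ry, rz], "linear": [x, y, z], "grip": grip}, ...]. A call has 1 to 10 rows; each row shifts and turns the commanded pose from where the row before left it, along the tool's axes as they then stand; what a row does not reach is not made up. A row lasts 1/10 s, in which the tool goes at most 50 mm and 8.59 degrees, less where a joint would pass 70% of its speed; a pose out of reach is approached as far as the arm can. A call with a gripper value outside its range is refused whole. The fingers move at their own pace and stop on an object; "newtons" is the grip in N (left out, the last holds). Time passes only in rows, so rows that do not move let the fingers close. It gives the time, the measured TCP pose, the force, the opening and the grip force at its end, in the units of the state.
- ctrl.get_obs(): the state, without advancing time (a new reading comes with each control period).
- ctrl.get_image(name): name is "scene" or "side" or "wrist"; returns (picture, depth): 420x560x3 uint8, red, green, blue; 420x560 float32, m along the optical axis (not along the pixel's ray), 0 where there is no reading.
- ctrl.camera_info(name): a dict with "camera_matrix" (3x3 intrinsics, pixels), "R" (3x3) and "t" (3): a world point X has camera coordinates R X + t; the wrist camera has in their place "T_tool_cam" (4x4, takes a point from camera to tool coordinates, whose origin is the TCP and whose axes are the flange's). Camera axes: x right, y down, z forward; pixel columns grow to the right and rows downward; lengths in m; the calibration is good to about 2 mm. A picture is of the moment at which its call begins: read the wrist's pose just before it. camera_info takes no time and is no camera call.
- ctrl.finish_job(): hands the job in; it is judged then, once.
The state is a dict: "t": time; "q": joint angles; "dq": joint speeds; "effort": joint torques, N m; "tool_pos": TCP position; "tool_rot": TCP orientation; "contact_force": force on the tool from outside, world axes, zero at the start; "wrist_torque": the same for the moment, N m; "opening": finger opening in m; "grip_force": force on a finger pad.
Only numpy, scipy, OpenCV 4.12 (cv2) and the standard library are available. Lean on these libraries where they do the work, as an engineer would, in place of code of your own. Each camera call takes 0.05 s, during which the arm holds its last target. There are 200 camera calls.

## Working session

There is one attempt and no reset: what is moved stays moved. The work goes in short steps, Python scripts to look and compute and a tool call to move; the robot and the scene stay as the last step left them, time stands still between calls to the robot, and variables do not carry over. Pictures are saved under pics/ and viewed, at most 10 in all, crops included, and the job is handed in when it is done.

Besides the shell and the picture viewer there is one more tool, called after ">>>" by a JSON object that holds its "api" and its "payload". jog_arm: Moves the arm, as the interface text tells. Its arguments: {"type":"object","properties":{"steps":{"type":"array"},"newtons":{"type":"number"}},"required":["steps"]}

```bash
mkdir -p pics
python3 - <<'E'
from station import ctrl
import cv2,numpy as np
np.set_printoptions(precision=4,suppress=True)
o=ctrl.get_obs();print(o['t'],o['tool_pos'],o['tool_rot'],o['opening'])
for n in("scene","side"):
    p,d=ctrl.get_image(n);cv2.imwrite(f"pics/{n}0.png",p[:,:,::-1]);np.savez(f"{n}0.npz",p=p,d=d)
    print(ctrl.camera_info(n))
print(ctrl.camera_info("wrist"))
E
```

```text
0.0 [ 0.2158 -0.5858  0.2065] [-3.0908 -0.5508  0.0002] 0.0854007510074385
{'camera_matrix': array([[505.5976,   0.    , 270.4913],
       [  0.    , 505.5976, 222.5314],
       [  0.    ,   0.    ,   1.    ]]), 'R': array([[-0.1061,  0.9944,  0.002 ],
       [ 0.7849,  0.085 , -0.6138],
       [-0.6105, -0.0635, -0.7895]]), 't': array([ 0.0692, -0.4755,  1.5086])}
{'camera_matrix': array([[480.5807,   0.    , 281.3473],
       [  0.    , 480.5807, 198.8997],
       [  0.    ,   0.    ,   1.    ]]), 'R': array([[-0.996 , -0.0874, -0.0189],
       [-0.0426,  0.6501, -0.7586],
       [ 0.0786, -0.7548, -0.6512]]), 't': array([0.6558, 0.0824, 1.0907])}
{'camera_matrix': array([[306.0966,   0.    , 280.4835],
       [  0.    , 306.0966, 210.796 ],
       [  0.    ,   0.    ,   1.    ]]), 'T_tool_cam': array([[-0.0007, -0.9482, -0.3176,  0.0808],
       [ 1.    , -0.0007,  0.0001, -0.0004],
       [-0.0003, -0.3176,  0.9482, -0.1665],
       [ 0.    ,  0.    ,  0.    ,  1.    ]])}
```

View pics/scene0.png

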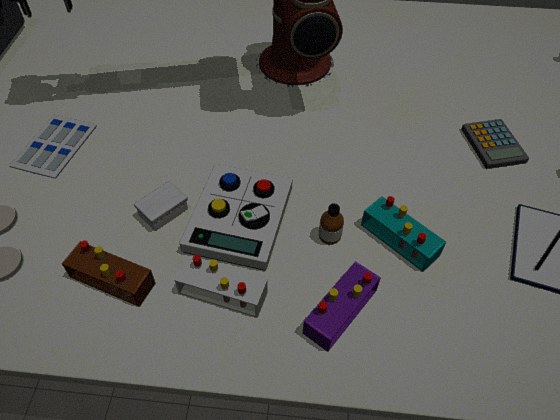

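View pics/side0.png

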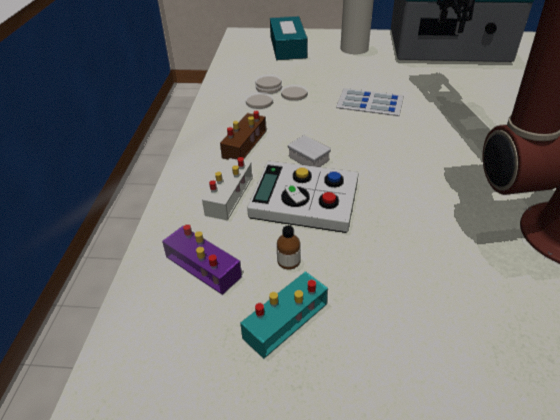

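The console is at scene (238,215): blue key (230,181), red key (264,187), yellow key (218,207), and the lamp rocker (255,214) with its green dot near (247,215). Things that could be mistaken for these:
- **Red or yellow keys:** the red and yellow tube caps on the racks, e.g. (196,260), (213,265) and (241,288).
- **Blue key:** the blue chart at (55,145) and the calculator keys at (490,133).
- **Green dot:** the green spot on the display at (200,237).

I choose the round caps in black collars on the white box and will check them in a close crop.

```bash
cat > h.py <<'E'
import cv2,numpy as np
from station import ctrl
np.set_printoptions(precision=4,suppress=True)
def cast(K,R,t,uv,z):
    C=-R.T@t; r=R.T@np.linalg.inv(K)@np.array([*uv,1.]); return C+r*(z-C[2])/r[2]
RNG={'blue':((100,120,60),(130,255,255)),'red':((0,150,90),(6,255,255)),'yellow':((22,150,90),(34,255,255)),'green':((45,90,60),(80,255,255))}
def blobs(p,c,box,amin=10):
    hsv=cv2.cvtColor(p,cv2.COLOR_RGB2HSV); m=cv2.inRange(hsv,*map(np.array,RNG[c]))
    if c=='red': m|=cv2.inRange(hsv,np.array((174,150,90)),np.array((180,255,255)))
    k=np.zeros_like(m);x0,y0,x1,y1=box;k[y0:y1,x0:x1]=m[y0:y1,x0:x1]
    n,_,s,ce=cv2.connectedComponentsWithStats(k)
    return [(s[i,4],s[i,:4],ce[i]) for i in range(1,n) if s[i,4]>=amin]
E
python3 - <<'E'
from h import *
for n,b,off in(("scene",(185,165,295,265),0),("side",(250,160,360,230),0)):
    p=np.load(n+"0.npz")['p'];ci=ctrl.camera_info(n)
    for c in RNG:
        for a,s,ce in blobs(p,c,b): print(n,c,a,s,ce,cast(ci['camera_matrix'],ci['R'],ci['t'],ce,.06))
p=np.load("scene0.npz")['p'];cv2.imwrite("pics/crop0.png",cv2.resize(p[155:275,165:310,::-1],None,fx=5,fy=5,interpolation=cv2.INTER_CUBIC))
E
```

```text
scene blue 107 [223 173  13  10] [229.0467 177.4673] [ 0.5347 -0.1068  0.06  ]
scene red 97 [257 180  13   9] [263.3402 184.0722] [ 0.5463 -0.0275  0.06  ]
scene red 40 [193 255   8   6] [196.2 257.5] [ 0.7565 -0.138   0.06  ]
scene yellow 113 [212 199  13  11] [218.0531 203.8319] [ 0.614  -0.1183  0.06  ]
scene yellow 34 [210 260   7   5] [213.0882 262.0588] [ 0.7636 -0.1026  0.06  ]
scene green 34 [244 212   8   5] [247.7059 214.0294] [ 0.6352 -0.0507  0.06  ]
scene green 13 [199 234   4   4] [200.3846 235.6154] [ 0.7023 -0.14    0.06  ]
side blue 99 [328 172  13  10] [333.8586 176.2828] [ 0.5378 -0.1064  0.06  ]
side red 92 [323 192  13  10] [328.7391 196.4891] [ 0.5493 -0.0293  0.06  ]
side yellow 83 [296 168  12   9] [301.6506 172.0602] [ 0.6172 -0.1184  0.06  ]
side green 10 [271 168   4   3] [272.8 169. ] [ 0.6898 -0.1264  0.06  ]
side green 31 [289 186   6   6] [291.5484 188.4194] [ 0.6376 -0.0531  0.06  ]
```

View pics/crop0.png

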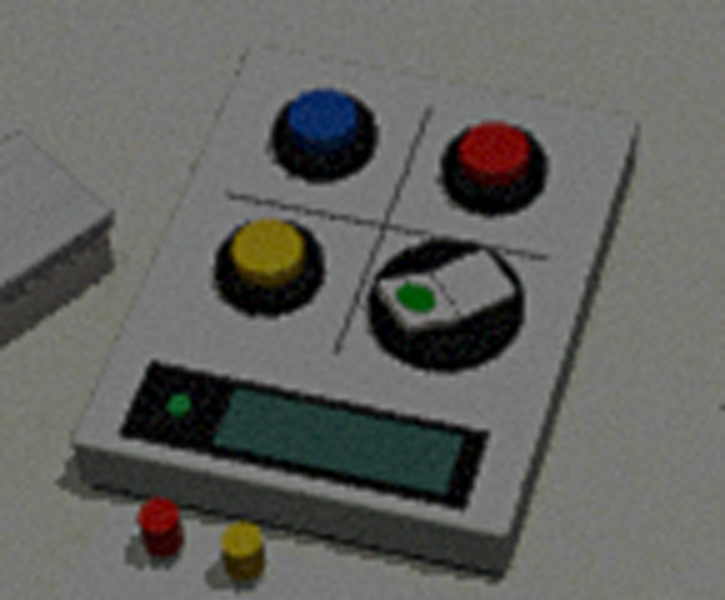

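The crop confirms it: blue, red and yellow round keys in black collars, and the white rocker with the green dot on its side towards yellow and the display. The spacings come out at 80 mm, and the two views agree within 3 mm. Estimates: blue (0.536,-0.107), red (0.548,-0.028), lamp centre about (0.628,-0.040). I'll close the fingers and move above the console.

>>> {"api": "jog_arm", "payload": {"steps": [{"delta_rot": [0, 0, 0], "linear": [0.038, -0.0245, 0], "grip": 0}, {"delta_rot": [0, 0, 0], "linear": [0.038, -0.0245, 0], "grip": 0}, {"delta_rot": [0, 0, 0], "linear": [0.038, -0.0245, 0], "grip": 0}, {"delta_rot": [0, 0, 0], "linear": [0.038, -0.0245, 0], "grip": 0}, {"delta_rot": [0, 0, 0], "linear": [0.038, -0.0245, 0], "grip": 0}, {"delta_rot": [0, 0, 0], "linear": [0.038, -0.0245, 0], "grip": 0}, {"delta_rot": [0, 0, 0], "linear": [0.038, -0.0245, 0], "grip": 0}, {"delta_rot": [0, 0, 0], "linear": [0.038, -0.0245, 0], "grip": 0}, {"delta_rot": [0, 0, 0], "linear": [0.038, -0.0245, 0], "grip": 0}, {"delta_rot": [0, 0, 0], "linear": [0.038, -0.0245, 0], "grip": 0}], "newtons": 30}}

```text
t: 1.1
tool_pos: [0.4885, -0.2235, 0.2074]
tool_rot: [-3.093, -0.551, 0.0]
contact_force: [0.6, -0.7, -0.7]
opening: -0.0
grip_force: 0.0
```

>>> {"api": "jog_arm", "payload": {"steps": [{"delta_rot": [0, 0, 0], "linear": [0.038, -0.0245, 0], "grip": 0}, {"delta_rot": [0, 0, 0], "linear": [0.038, -0.0245, 0], "grip": 0}, {"delta_rot": [0, 0, 0], "linear": [0.038, -0.0245, 0], "grip": 0}, {"delta_rot": [0, 0, 0], "linear": [0.038, -0.0245, 0], "grip": 0}, {"delta_rot": [0, 0, 0], "linear": [0.01, 0, 0], "grip": 0}, {"delta_rot": [0, 0, -8], "linear": [0, 0, 0], "grip": 0}, {"delta_rot": [0, 0, -8], "linear": [0, 0, 0], "grip": 0}, {"delta_rot": [0, 0, -8], "linear": [0, 0, 0], "grip": 0}, {"delta_rot": [0, 0, -8], "linear": [0, 0, 0], "grip": 0}, {"delta_rot": [0, 0, -8], "linear": [0, 0, 0], "grip": 0}]}}

```text
t: 2.1
tool_pos: [0.6055, -0.078, 0.2072]
tool_rot: [-2.713, -1.583, 0.002]
contact_force: [-0.4, -0.6, -0.2]
opening: -0.0002
grip_force: 0.0
```

>>> {"api": "jog_arm", "payload": {"steps": [{"delta_rot": [0, 0, -8], "linear": [0, 0, 0], "grip": 0}, {"delta_rot": [0, 0, -8], "linear": [0, 0, 0], "grip": 0}, {"delta_rot": [0, 0, -8], "linear": [0, 0, 0], "grip": 0}, {"delta_rot": [0, 0, -8], "linear": [0, 0, 0], "grip": 0}, {"delta_rot": [0, 0, -8], "linear": [0, 0, 0], "grip": 0}, {"delta_rot": [0, 0, -8], "linear": [0, 0, 0], "grip": 0}, {"delta_rot": [0, 0, -8], "linear": [0, 0, 0], "grip": 0}, {"delta_rot": [0, 0, -8], "linear": [0, 0, 0], "grip": 0}, {"delta_rot": [0, 0, 0], "linear": [0, 0, 0], "grip": 0}]}}

```text
t: 3.0
tool_pos: [0.6056, -0.078, 0.2073]
tool_rot: [-1.471, -2.775, 0.001]
contact_force: [0.6, 0.2, 0.2]
opening: 0.0002
grip_force: 0.0
```

```bash
cat >> h.py <<'E'
from scipy.spatial.transform import Rotation as Ro
def wrist():
    o=ctrl.get_obs();p,d=ctrl.get_image("wrist");ci=ctrl.camera_info("wrist")
    T=np.eye(4);T[:3,:3]=Ro.from_rotvec(o['tool_rot']).as_matrix();T[:3,3]=o['tool_pos'];W=T@ci['T_tool_cam']
    R=W[:3,:3].T;return o,p,d,ci['camera_matrix'],R,-R@W[:3,3]
def totool(o,dw): return Ro.from_rotvec(o['tool_rot']).inv().apply(dw)
E
python3 - <<'E'
from h import *
o,p,d,K,R,t=wrist();cv2.imwrite("pics/w1.png",p[:,:,::-1]);np.savez("w1.npz",p=p,d=d,K=K,R=R,t=t)
print(o['t'],o['q'],o['tool_pos'],Ro.from_rotvec(o['tool_rot']).as_matrix(),o['opening'],o['contact_force'])
for c in RNG:
    for a,s,ce in blobs(p,c,(0,0,560,420),60): print(c,a,s,ce,cast(K,R,t,ce,.062),d[int(ce[1]),int(ce[0])])
E
```

```text
3.0 [-0.2498  0.02    1.6474 -0.0003  1.4752 -0.8459] [ 0.6056 -0.078   0.2073] [[-0.5615  0.8275 -0.001 ]
 [ 0.8275  0.5615 -0.    ]
 [ 0.0005 -0.0008 -1.    ]] 0.0001784734007894008 [0.6011 0.158  0.1799]
blue 733 [195 162  31  31] [209.8104 176.97  ] [ 0.5359 -0.1074  0.062 ] 0.31793502
blue 7362 [462 275  98 145] [526.9011 354.3191] [ 0.9849 -0.0803  0.062 ] 0.96844244
blue 149 [ 13 362  18  15] [ 21.8389 369.0872] [ 0.4606 -0.4654  0.062 ] 0.46731135
blue 138 [  0 377  17  14] [  8.087  383.1739] [ 0.4536 -0.4989  0.062 ] 0.4754142
red 790 [246 102  31  32] [260.6633 117.5975] [ 0.5475 -0.0284  0.062 ] 0.2975316
red 127 [459 268  15  12] [466.0236 273.7165] [ 0.8372 -0.0402  0.062 ] 0.33132794
red 64 [368 307  11   9] [373.6875 310.5625] [ 0.7814 -0.1388  0.062 ] 0.3460239
yellow 104 [433 287  13  11] [438.9423 292.3558] [ 0.8287 -0.076   0.062 ] 0.33933103
yellow 91 [392 289  12  11] [397.4725 294.3736] [ 0.7901 -0.1055  0.062 ] 0.34159687
green 202 [311 178  16  16] [318.3366 185.7228] [ 0.6345 -0.0518  0.062 ] 0.32325947
```

View pics/w1.png

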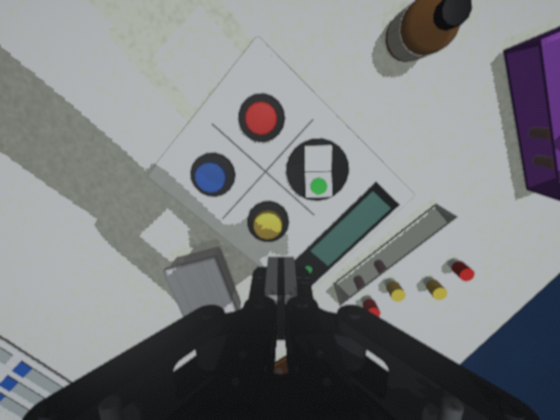

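The wrist view agrees within 2 mm: blue at pixel (210,177), red (261,118), yellow (267,222), green dot (318,186). The rocker's axis is aligned with the tool's x. The lamp target is (0.635,-0.053), so I'll go above it.

>>> {"api": "jog_arm", "payload": {"steps": [{"delta_rot": [0, 0, 0], "linear": [0.004, 0.0384, 0], "grip": 0}, {"delta_rot": [0, 0, 0], "linear": [0, 0, 0.04], "grip": 0}, {"delta_rot": [0, 0, 0], "linear": [0, 0, 0.04], "grip": 0}, {"delta_rot": [0, 0, 0], "linear": [0, 0, 0.035], "grip": 0}, {"delta_rot": [0, 0, 0], "linear": [0, 0, 0.015], "grip": 0}, {"delta_rot": [0, 0, 0], "linear": [0, 0, 0], "grip": 0}, {"delta_rot": [0, 0, 0], "linear": [0, 0, 0], "grip": 0}]}}

```text
t: 3.75
tool_pos: [0.6366, -0.0528, 0.0794]
tool_rot: [1.47, 2.774, 0.001]
contact_force: [0.7, -1.0, 0.8]
opening: 0.0002
grip_force: 0.0
```

>>> {"api": "jog_arm", "payload": {"steps": [{"delta_rot": [0, 0, 0], "linear": [0, 0, 0.005], "grip": 0}, {"delta_rot": [0, 0, 0], "linear": [0, 0, 0.005], "grip": 0}, {"delta_rot": [0, 0, 0], "linear": [0, 0, 0.004], "grip": 0}, {"delta_rot": [0, 0, 0], "linear": [0, 0, 0.003], "grip": 0}, {"delta_rot": [0, 0, 0], "linear": [0, 0, 0.003], "grip": 0}, {"delta_rot": [0, 0, 0], "linear": [0, 0, 0.003], "grip": 0}, {"delta_rot": [0, 0, 0], "linear": [0, 0, 0], "grip": 0}, {"delta_rot": [0, 0, 0], "linear": [0, 0, 0], "grip": 0}]}}

```text
t: 4.55
tool_pos: [0.6355, -0.0524, 0.0547]
tool_rot: [-1.47, -2.776, 0.0]
contact_force: [0.1, 0.5, 1.1]
opening: 0.0001
grip_force: 0.0
```

>>> {"api": "jog_arm", "payload": {"steps": [{"delta_rot": [0, 0, 0], "linear": [0, 0, 0.001], "grip": 0}, {"delta_rot": [0, 0, 0], "linear": [0, 0, 0.001], "grip": 0}, {"delta_rot": [0, 0, 0], "linear": [0, 0, 0.001], "grip": 0}, {"delta_rot": [0, 0, 0], "linear": [0, 0, 0.0005], "grip": 0}, {"delta_rot": [0, 0, 0], "linear": [0, 0, 0], "grip": 0}]}}

```text
t: 5.05
tool_pos: [0.6354, -0.0524, 0.0512]
tool_rot: [-1.47, -2.776, 0.0]
contact_force: [-0.7, -0.7, 0.1]
opening: -0.0001
grip_force: 0.0
```

>>> {"api": "jog_arm", "payload": {"steps": [{"delta_rot": [0, 0, 0], "linear": [0, 0, 0.001], "grip": 0}, {"delta_rot": [0, 0, 0], "linear": [0, 0, 0], "grip": 0}]}}

```text
t: 5.25
tool_pos: [0.6355, -0.0524, 0.0502]
tool_rot: [-1.47, -2.776, 0.0]
contact_force: [-0.8, 0.2, 0.0]
opening: 0.0
grip_force: 0.0
```

Run:
```python
from h import *
o,p,d,K,R,t=wrist();print(o['tool_pos'],o['contact_force'],o['wrist_torque'])
s,_=ctrl.get_image("scene");
a=cv2.resize(p[100:400,150:450],(560,560));b=cv2.resize(s[160:260,175:310],None,fx=4,fy=4)
cv2.imwrite("pics/w2.png",p[:,:,::-1]);cv2.imwrite("pics/s2.png",b[:,:,::-1])
```

```text
[ 0.6355 -0.0524  0.0502] [-0.8465  0.2338  0.0464] [-0.0332 -0.0059 -0.0439]
```

View pics/w2.png

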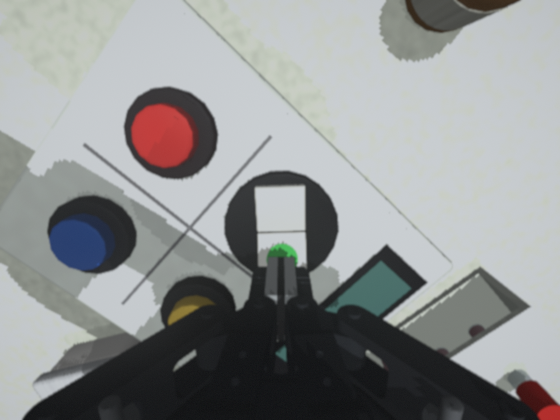

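The tip stands over the back part of the green dot (281,255), and no force shows yet. I'll check the heights with depth.

Run:
```python
from h import *
def pt(d,K,R,t,u,v):
    z=np.median(d[v-1:v+2,u-1:u+2]);return R.T@(np.linalg.inv(K)@[u,v,1]*z-t)
w=np.load("w1.npz")
for n,u,v in(("red",261,118),("blue",210,177),("box",240,155),("box2",330,220),("offhalf",318,158),("onhalf",318,186),("onend",318,193),("offend",318,149)):print(n,pt(w['d'],w['K'],w['R'],w['t'],u,v))
o,p,d,K,R,t=wrist();print(o['t'],o['tool_pos'])
for n,u,v in(("red",162,135),("box",200,200),("offhalf top",280,192),("off mid",280,210),("off piv",280,228),("on",270,245),("on2",281,248),("tip",281,268),("piv",262,231),("onE",262,262),("bezel",240,230)):print(n,pt(d,K,R,t,u,v))
```

```text
red [ 0.548  -0.0285  0.0624]
blue [ 0.5361 -0.1073  0.0621]
box [ 0.5493 -0.0748  0.0401]
box2 [ 0.6751 -0.08    0.0404]
offhalf [ 0.6187 -0.0292  0.0531]
onhalf [ 0.635  -0.0526  0.0594]
onend [ 0.6389 -0.0584  0.062 ]
offend [ 0.6131 -0.0217  0.0539]
5.35 [ 0.6355 -0.0524  0.0503]
red [ 0.5475 -0.0279  0.0623]
box [ 0.578  -0.0554  0.0402]
offhalf top [ 0.613  -0.0212  0.0538]
off mid [ 0.6189 -0.0299  0.0536]
off piv [ 0.625  -0.0388  0.0539]
on [ 0.6256 -0.0499  0.0562]
on2 [ 0.6317 -0.0476  0.057 ]
tip [ 0.6285 -0.0431  0.0901]
piv [ 0.6175 -0.0463  0.0534]
onE [ 0.627  -0.0603  0.0592]
bezel [ 0.6071 -0.0542  0.0504]
```

Run:
```python
from h import *
o,p,d,K,R,t=wrist()
Rt=Ro.from_rotvec(o['tool_rot'])
print(o['tool_pos'],o['opening'])
for u in (270,281,292):
  for v in range(250,300,5):
    X=R.T@(np.linalg.inv(K)@[u,v,1]*d[v,u]-t);print(u,v,X, Rt.inv().apply(X-o['tool_pos']),p[v,u])
```

```text
[ 0.6356 -0.0525  0.0503] 0.00027051009428023185
270 250 [ 0.627  -0.0519  0.0578] [ 0.0053 -0.0068 -0.0075] [ 66 123  73]
270 255 [ 0.6285 -0.0542  0.0586] [ 0.0025 -0.0068 -0.0083] [ 49 103  57]
270 260 [ 0.6244 -0.0466  0.0811] [ 0.0111 -0.006  -0.0308] [81 84 84]
270 265 [ 0.6243 -0.0461  0.0871] [ 0.0116 -0.0058 -0.0368] [80 83 83]
270 270 [ 0.6242 -0.0457  0.0926] [ 0.012  -0.0056 -0.0423] [80 83 83]
270 275 [ 0.6245 -0.046   0.0962] [ 0.0115 -0.0055 -0.0459] [80 83 84]
270 280 [ 0.6247 -0.046   0.1002] [ 0.0114 -0.0053 -0.0499] [79 81 83]
270 285 [ 0.6246 -0.0455  0.1049] [ 0.0119 -0.0052 -0.0546] [79 81 82]
270 290 [ 0.6249 -0.0458  0.108 ] [ 0.0115 -0.0051 -0.0577] [70 73 73]
270 295 [ 0.6252 -0.0461  0.1109] [ 0.011  -0.005  -0.0606] [116 121 123]
281 250 [ 0.6319 -0.048   0.0587] [ 0.0057 -0.0005 -0.0084] [ 50 109  58]
281 255 [ 0.6336 -0.0504  0.0593] [ 0.0028 -0.0005 -0.0089] [ 49 101  55]
281 260 [ 0.6288 -0.0434  0.0815] [ 0.0113 -0.0005 -0.0312] [40 42 43]
281 265 [ 0.6288 -0.0434  0.0866] [ 0.0113 -0.0005 -0.0363] [38 41 40]
281 270 [ 0.6287 -0.0433  0.0915] [ 0.0114
[... 399 characters left out ...]
4 -0.0449  0.0577] [ 0.0052  0.0058 -0.0074] [ 81 187  97]
292 255 [ 0.639  -0.0472  0.0586] [ 0.0025  0.0058 -0.0083] [ 64 147  77]
292 260 [ 0.6325 -0.0394  0.0838] [ 0.0125  0.0048 -0.0335] [81 83 85]
292 265 [ 0.633  -0.0403  0.0869] [ 0.0115  0.0047 -0.0366] [80 82 83]
292 270 [ 0.6324 -0.0399  0.0928] [ 0.0121  0.0045 -0.0425] [81 83 85]
292 275 [ 0.6325 -0.0403  0.0966] [ 0.0117  0.0043 -0.0463] [79 82 83]
292 280 [ 0.6324 -0.0404  0.1008] [ 0.0118  0.0042 -0.0505] [79 82 83]
292 285 [ 0.6323 -0.0405  0.1048] [ 0.0118  0.0041 -0.0545] [77 80 81]
292 290 [ 0.632  -0.0403  0.109 ] [ 0.0121  0.0039 -0.0587] [75 78 79]
292 295 [ 0.6321 -0.0406  0.112 ] [ 0.0118  0.0038 -0.0617] [77 80 81]
```

The depth readings on the fingers end about 30 mm behind the nominal TCP, so the real tip is near z 0.080, and that explains the missing contact. I'll keep lowering slowly and watch the force.

>>> {"api": "jog_arm", "payload": {"steps": [{"delta_rot": [0, 0, 0], "linear": [0, 0, 0.004], "grip": 0}, {"delta_rot": [0, 0, 0], "linear": [0, 0, 0.004], "grip": 0}, {"delta_rot": [0, 0, 0], "linear": [0, 0, 0.004], "grip": 0}, {"delta_rot": [0, 0, 0], "linear": [0, 0, 0.002], "grip": 0}, {"delta_rot": [0, 0, 0], "linear": [0, 0, 0], "grip": 0}]}}

```text
t: 5.95
tool_pos: [0.6354, -0.0524, 0.0359]
tool_rot: [-1.47, -2.776, 0.0]
contact_force: [0.0, -0.3, -0.1]
opening: -0.0002
grip_force: 0.0
```

Run:
```python
from h import *
o,p,d,K,R,t=wrist();s,_=ctrl.get_image("side")
print(o['tool_pos'],o['contact_force'])
Rt=Ro.from_rotvec(o['tool_rot'])
for u in (275,281,288):
  for v in range(235,280,4):
    X=R.T@(np.linalg.inv(K)@[u,v,1]*d[v,u]-t);print(u,v,X, Rt.inv().apply(X-o['tool_pos']))
cv2.imwrite("pics/side3.png",cv2.resize(s[120:230,240:380,::-1],None,fx=5,fy=5,interpolation=cv2.INTER_CUBIC))
```

```text
[ 0.6354 -0.0524  0.0359] [ 0.035  -0.3241 -0.0562]
275 235 [ 0.6218 -0.0391  0.0531] [ 0.0187 -0.0037 -0.0172]
275 239 [ 0.623  -0.0408  0.0536] [ 0.0166 -0.0037 -0.0177]
275 243 [ 0.6244 -0.0429  0.0529] [ 0.014  -0.0037 -0.0171]
275 247 [ 0.6256 -0.0447  0.0533] [ 0.0118 -0.0037 -0.0174]
275 251 [ 0.6268 -0.0464  0.054 ] [ 0.0098 -0.0037 -0.0181]
275 255 [ 0.6277 -0.0477  0.0555] [ 0.0082 -0.0037 -0.0196]
275 259 [ 0.6259 -0.0448  0.0667] [ 0.0117 -0.0035 -0.0308]
275 263 [ 0.6258 -0.0444  0.0714] [ 0.012  -0.0034 -0.0356]
275 267 [ 0.6262 -0.0448  0.0744] [ 0.0115 -0.0034 -0.0385]
275 271 [ 0.6262 -0.0449  0.078 ] [ 0.0114 -0.0033 -0.0421]
275 275 [ 0.6263 -0.0449  0.0815] [ 0.0114 -0.0032 -0.0456]
275 279 [ 0.6263 -0.0446  0.0852] [ 0.0116 -0.0032 -0.0494]
281 235 [ 0.6243 -0.037   0.0538] [ 0.019  -0.0005 -0.0179]
281 239 [ 0.6257 -0.0391  0.0534] [ 0.0165 -0.0005 -0.0175]
281 243 [ 0.6271 -0.0412  0.0527] [ 0.0139 -0.0005 -0.0169]
281 247 [ 0.6279 -0.0424  0.0547] [ 0.0125 -0.0005 -0.0188]
281 251 [ 0.6293 -0.0445  0.0543] [ 0.01   -0.0005 -0.0185]
281 255 [ 0.6302 -0.0458  0.
[... 411 characters left out ...]
.0347  0.0544] [ 0.0192  0.0032 -0.0185]
288 239 [ 0.6286 -0.0368  0.0539] [ 0.0167  0.0032 -0.018 ]
288 243 [ 0.6298 -0.0385  0.0544] [ 0.0147  0.0032 -0.0185]
288 247 [ 0.631  -0.0403  0.0548] [ 0.0125  0.0032 -0.0189]
288 251 [ 0.6325 -0.0425  0.0541] [ 0.0098  0.0032 -0.0182]
288 255 [ 0.6334 -0.0439  0.0554] [ 0.0081  0.0032 -0.0195]
288 259 [ 0.6311 -0.041   0.0671] [ 0.0119  0.0029 -0.0313]
288 263 [ 0.6313 -0.0414  0.0703] [ 0.0113  0.0028 -0.0344]
288 267 [ 0.631  -0.0411  0.0751] [ 0.0119  0.0027 -0.0392]
288 271 [ 0.6311 -0.0414  0.0783] [ 0.0115  0.0027 -0.0424]
288 275 [ 0.631  -0.0414  0.0819] [ 0.0116  0.0026 -0.046 ]
288 279 [ 0.6306 -0.041   0.0862] [ 0.0121  0.0025 -0.0503]
```

View pics/side3.png

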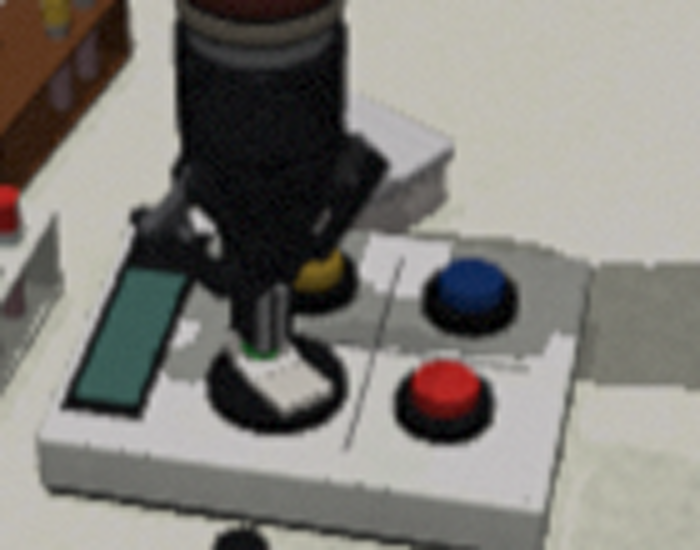

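The side view shows the tip right on the green half, with yellow, blue and red clear. The tip is at about z 0.066, so I'll press down a further ~12 mm.

>>> {"api": "jog_arm", "payload": {"steps": [{"delta_rot": [0, 0, 0], "linear": [0, 0, 0.002], "grip": 0}, {"delta_rot": [0, 0, 0], "linear": [0, 0, 0.002], "grip": 0}, {"delta_rot": [0, 0, 0], "linear": [0, 0, 0.002], "grip": 0}, {"delta_rot": [0, 0, 0], "linear": [0, 0, 0.002], "grip": 0}, {"delta_rot": [0, 0, 0], "linear": [0, 0, 0], "grip": 0}]}}

```text
t: 6.55
tool_pos: [0.6361, -0.0527, 0.0295]
tool_rot: [1.469, 2.776, -0.0]
contact_force: [-1.6, 0.0, 5.2]
opening: 0.0001
grip_force: 3.1
```

>>> {"api": "jog_arm", "payload": {"steps": [{"delta_rot": [0, 0, 0], "linear": [0, 0, 0.002], "grip": 0}, {"delta_rot": [0, 0, 0], "linear": [0, 0, 0.001], "grip": 0}, {"delta_rot": [0, 0, 0], "linear": [0, 0, 0.001], "grip": 0}, {"delta_rot": [0, 0, 0], "linear": [0, 0, 0], "grip": 0}]}}

```text
t: 6.95
tool_pos: [0.6362, -0.0527, 0.0293]
tool_rot: [-1.469, -2.777, 0.001]
contact_force: [-11.3, 0.6, 24.9]
opening: -0.0001
grip_force: 12.0
```

Run:
```python
from h import *
o,p,d,K,R,t=wrist()
print(o['t'],o['tool_pos'],o['contact_force'])
for v in range(170,264,6):
    for u in(281,):
        X=R.T@(np.linalg.inv(K)@[u,v,1]*d[v,u]-t);print(u,v,X)
cv2.imwrite("pics/w4.png",p[:,:,::-1])
```

```text
6.95 [ 0.6362 -0.0527  0.0293] [-11.2941   0.6055  24.856 ]
281 170 [ 0.6065 -0.01    0.0398]
281 176 [ 0.6082 -0.0125  0.0403]
281 182 [ 0.6088 -0.0133  0.0496]
281 188 [ 0.6102 -0.0153  0.0519]
281 194 [ 0.6121 -0.0181  0.0504]
281 200 [ 0.6123 -0.0184  0.0595]
281 206 [ 0.6132 -0.0197  0.0638]
281 212 [ 0.615  -0.0224  0.0628]
281 218 [ 0.6171 -0.0255  0.0605]
281 224 [ 0.619  -0.0283  0.0594]
281 230 [ 0.6212 -0.0316  0.0573]
281 236 [ 0.6234 -0.0347  0.0559]
281 242 [ 0.6257 -0.0381  0.0539]
281 248 [ 0.6276 -0.041   0.0537]
281 254 [ 0.6295 -0.0437  0.0539]
281 260 [ 0.6294 -0.0436  0.0606]
```

View pics/w4.png

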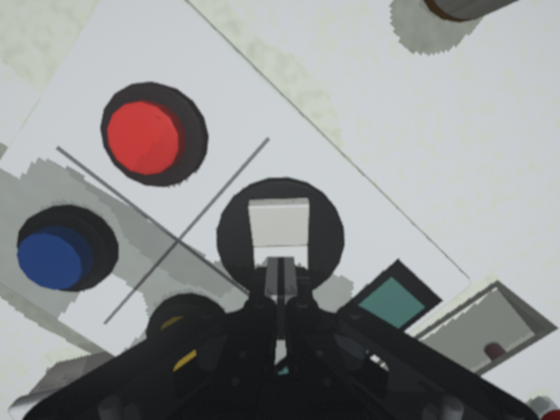

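The off half now slopes up from 0.054 to 0.064 at about 0.4 rad, and the force is 25 N at the stop, so the lamp is fully on. That puts the tip offset at about 24 mm. I'll lift and go above blue.

>>> {"api": "jog_arm", "payload": {"steps": [{"delta_rot": [0, 0, 0], "linear": [0, 0, -0.01], "grip": 0}, {"delta_rot": [0, 0, 0], "linear": [0, 0, -0.025], "grip": 0}, {"delta_rot": [0, 0, 0], "linear": [0, 0, -0.025], "grip": 0}, {"delta_rot": [0, 0, 0], "linear": [0.0035, -0.0377, 0], "grip": 0}, {"delta_rot": [0, 0, 0], "linear": [0.0035, -0.0377, 0], "grip": 0}, {"delta_rot": [0, 0, 0], "linear": [0.0035, -0.0377, 0], "grip": 0}, {"delta_rot": [0, 0, 0], "linear": [0, 0, 0], "grip": 0}, {"delta_rot": [0, 0, 0], "linear": [0, 0, 0], "grip": 0}]}}

```text
t: 7.8
tool_pos: [0.5355, -0.1073, 0.0839]
tool_rot: [-1.471, -2.775, -0.001]
contact_force: [0.6, 0.1, -0.0]
opening: 0.0001
grip_force: 0.0
```

Run:
```python
from h import *
o,p,d,K,R,t=wrist();print(o['t'],o['tool_pos'],o['contact_force'])
for c in('red','blue','green'):
    for a,s,ce in blobs(p,c,(0,0,560,420),60): print(c,a,s,ce,cast(K,R,t,ce,.053 if c=='green' else .062))
print(totool(o,np.array([.536,-.1073,0])-o['tool_pos']))
```

```text
7.8 [ 0.5355 -0.1073  0.0839] [ 0.5617  0.1454 -0.0161]
red 2087 [345 123  52  53] [370.1878 148.8227] [ 0.547  -0.0285  0.062 ]
blue 1583 [259 214  47  43] [281.9356 236.3575] [ 0.535  -0.1063  0.062 ]
green 423 [431 237  24  22] [442.4965 247.8251] [ 0.6364 -0.053   0.053 ]
[-0.0003  0.0004  0.0839]
```

Centred on blue. Now I'll press it.

>>> {"api": "jog_arm", "payload": {"steps": [{"delta_rot": [0, 0, 0], "linear": [0, 0, 0.02], "grip": 0}, {"delta_rot": [0, 0, 0], "linear": [0, 0, 0.015], "grip": 0}, {"delta_rot": [0, 0, 0], "linear": [0, 0, 0.007], "grip": 0}, {"delta_rot": [0, 0, 0], "linear": [0, 0, 0.003], "grip": 0}, {"delta_rot": [0, 0, 0], "linear": [0, 0, 0.002], "grip": 0}, {"delta_rot": [0, 0, 0], "linear": [0, 0, 0.002], "grip": 0}, {"delta_rot": [0, 0, 0], "linear": [0, 0, 0.002], "grip": 0}, {"delta_rot": [0, 0, 0], "linear": [0, 0, 0.001], "grip": 0}, {"delta_rot": [0, 0, 0], "linear": [0, 0, 0], "grip": 0}]}}

```text
t: 8.75
tool_pos: [0.5367, -0.1074, 0.0326]
tool_rot: [1.469, 2.775, 0.001]
contact_force: [0.9, 1.0, 1.7]
opening: 0.0001
grip_force: 0.7
```

>>> {"api": "jog_arm", "payload": {"steps": [{"delta_rot": [0, 0, 0], "linear": [0, 0, 0.001], "grip": 0}, {"delta_rot": [0, 0, 0], "linear": [0, 0, 0.001], "grip": 0}, {"delta_rot": [0, 0, 0], "linear": [0, 0, 0], "grip": 0}]}}

```text
t: 9.05
tool_pos: [0.5368, -0.1075, 0.0323]
tool_rot: [1.469, 2.776, 0.0]
contact_force: [-4.5, 3.5, 11.2]
opening: -0.0001
grip_force: 5.6
```

The key hit its stop at 0.0323, as expected. A small extra push, then I'll lift, go over red and check blue.

>>> {"api": "jog_arm", "payload": {"steps": [{"delta_rot": [0, 0, 0], "linear": [0, 0, 0.001], "grip": 0}, {"delta_rot": [0, 0, 0], "linear": [0, 0, 0], "grip": 0}, {"delta_rot": [0, 0, 0], "linear": [0, 0, -0.01], "grip": 0}, {"delta_rot": [0, 0, 0], "linear": [0, 0, -0.025], "grip": 0}, {"delta_rot": [0, 0, 0], "linear": [0, 0, -0.02], "grip": 0}, {"delta_rot": [0, 0, 0], "linear": [0.0295, 0.027, 0], "grip": 0}, {"delta_rot": [0, 0, 0], "linear": [0.0295, 0.027, 0], "grip": 0}, {"delta_rot": [0, 0, 0], "linear": [0, 0, 0], "grip": 0}, {"delta_rot": [0, 0, 0], "linear": [0, 0, 0], "grip": 0}]}}

```text
t: 9.95
tool_pos: [0.5475, -0.0279, 0.0841]
tool_rot: [1.467, 2.778, -0.001]
contact_force: [-0.5, -0.0, 0.2]
opening: -0.0003
grip_force: 0.0
```

Run:
```python
from h import *
o,p,d,K,R,t=wrist();print(o['t'],o['tool_pos'],o['contact_force'])
for c in('red','blue','green'):
    for a,s,ce in blobs(p,c,(0,0,560,420),60):
        u,v=ce.astype(int);X=R.T@(np.linalg.inv(K)@[u,v,1]*np.median(d[v-2:v+3,u-2:u+3])-t);print(c,a,ce,X)
print(totool(o,np.array([.5475,-.0284,0])-o['tool_pos']))
n="scene";p,d=ctrl.get_image(n);ci=ctrl.camera_info(n)
for a,s,ce in blobs(p,'blue',(185,165,295,265)):
    u,v=ce.astype(int);print(ci['R'].T@(np.linalg.inv(ci['camera_matrix'])@[u,v,1]*np.median(d[v-1:v+2,u-1:u+2])-ci['t']))
```

```text
9.95 [ 0.5475 -0.0279  0.0841] [-0.4948 -0.0114  0.1861]
red 1407 [281.5259 236.7548] [ 0.5463 -0.027   0.0624]
blue 646 [208.5263 299.5805] [ 0.5316 -0.1014  0.0565]
[-0.0004 -0.0002  0.0841]
[ 0.5375 -0.1065  0.058 ]
```

Blue's top is at 0.0565, so it's fully down. Red is centred under the tool at 0.0624. Now one press of about half a second, then release.

>>> {"api": "jog_arm", "payload": {"steps": [{"delta_rot": [0, 0, 0], "linear": [0, 0, 0.02], "grip": 0}, {"delta_rot": [0, 0, 0], "linear": [0, 0, 0.015], "grip": 0}, {"delta_rot": [0, 0, 0], "linear": [0, 0, 0.008], "grip": 0}, {"delta_rot": [0, 0, 0], "linear": [0, 0, 0.006], "grip": 0}, {"delta_rot": [0, 0, 0], "linear": [0, 0, 0.0065], "grip": 0}, {"delta_rot": [0, 0, 0], "linear": [0, 0, 0], "grip": 0}, {"delta_rot": [0, 0, 0], "linear": [0, 0, 0], "grip": 0}, {"delta_rot": [0, 0, 0], "linear": [0, 0, 0], "grip": 0}, {"delta_rot": [0, 0, 0], "linear": [0, 0, 0], "grip": 0}]}}

```text
t: 10.95
tool_pos: [0.5477, -0.0288, 0.0322]
tool_rot: [-1.469, -2.776, 0.003]
contact_force: [-12.4, 0.3, 20.2]
opening: 0.0001
grip_force: 9.7
```

>>> {"api": "jog_arm", "payload": {"steps": [{"delta_rot": [0, 0, 0], "linear": [0, 0, -0.02], "grip": 0}, {"delta_rot": [0, 0, 0], "linear": [0, 0, -0.04], "grip": 0}, {"delta_rot": [0, 0, 0], "linear": [0, 0, -0.04], "grip": 0}, {"delta_rot": [0, 0, 0], "linear": [0, 0, -0.04], "grip": 0}, {"delta_rot": [0, 0, 0], "linear": [0, 0, -0.03], "grip": 0}, {"delta_rot": [0, 0, 0], "linear": [0, 0, 0], "grip": 0}, {"delta_rot": [0, 0, 0], "linear": [0, 0, 0], "grip": 0}]}}

```text
t: 11.65
tool_pos: [0.5483, -0.0284, 0.1998]
tool_rot: [1.469, 2.775, 0.001]
contact_force: [-1.3, 0.0, -1.4]
opening: -0.0001
grip_force: 0.0
```

Run:
```python
from h import *
o,p,d,K,R,t=wrist();print(o['t'],o['tool_pos'],o['contact_force'])
for c in RNG:
    for a,s,ce in blobs(p,c,(0,0,560,420),60):
        u,v=ce.astype(int);print(c,a,ce,R.T@(np.linalg.inv(K)@[u,v,1]*np.median(d[v-2:v+3,u-2:u+3])-t))
cv2.imwrite("pics/w5.png",p[:,:,::-1])
```

```text
11.65 [ 0.5483 -0.0284  0.1998] [-1.3433  0.0117 -1.3563]
blue 548 [231.4781 241.9325] [ 0.5346 -0.1066  0.0563]
blue 3478 [536.8539 376.7125] [ 1.6127 -0.1698 -0.3766]
red 662 [280.2115 191.6979] [ 0.5465 -0.0277  0.0623]
red 105 [473.8286 333.1333] [ 0.8197 -0.0386  0.0804]
yellow 94 [447.5319 349.9574] [ 0.8113 -0.0719  0.0802]
green 153 [332.9281 250.0588] [ 0.6347 -0.0535  0.0539]
```

View pics/w5.png

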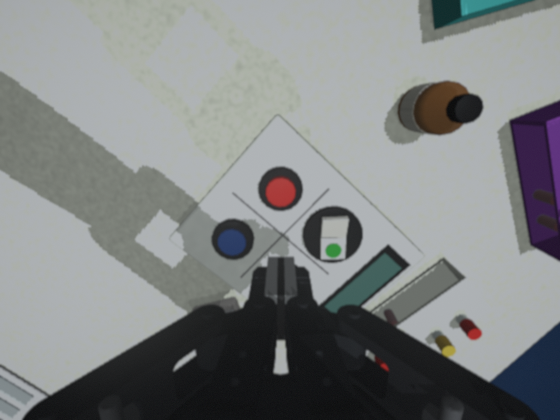

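The final view shows the lamp on, with the green half level at (333,250) and z 0.054. Blue is down at 0.056 (232,242) and red is back up at 0.062 (280,192). The bottle still stands upright and the arm is clear.

```bash
python3 -c "
from station import ctrl
print(ctrl.finish_job())"
```

```text
the job is handed in; nothing more can be done
None
```

I rocked the lamp fully on, pushed the blue key down so it stays down, then held the red key fully down for about half a second and let it come back up; I kept clear of the yellow key, bottle, tin and rack, and handed the job in at about 12 s with the arm clear.

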